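# Hang the drained slide carrier on the sloped drying rail

## Robot

A 7-joint arm with a two-finger parallel gripper is mounted at the origin on a cart in front of the work surface, level with it; the furniture and walls round the work are solid. World frame = base frame: x ahead of the robot, y to its left, z up, the work surface at z = 0. Lengths are in m, angles in rad, forces in N, time in s.
With the tool pointing down it reaches from about 0.35 to 0.9 m from the base axis. Payload 8.1 kg.
Tool frame: the origin (TCP) lies between the finger pads; the fingertips stand 11 mm ahead of it and the grasp point (between the pads) lies 8 mm behind it; z points along the fingers, y is the line along which they close (so a half turn about z gives the same grasp; the last joint's range is limited). The gripper opens to 92 mm and grips with 3 to 60 N. Pads are 19 mm wide; open, the fingers measure 130 mm over their backs; the gripper's body (75 mm by 190 mm) begins 47 mm behind the grasp point.
Start: joints at [1.213, 0.434, 0.025, 1.573, -0.012, 1.134, -0.075], TCP at [0.158, -0.605, 0.238] pointing down, gripper open.
Joint ranges: [-2.62, 2.62], [-0.44, 2.09], [-1.27, 1.32], [0.08, 2.57], [-1.32, 4.46], [0.12, 2], [-2.74, 2.74]. Speed limits (rad/s): [2.22, 2.22, 3.01, 3.01, 3.14, 3.14, 3.14].

## Interface

Orientations are given as a rotation vector (axis times angle).
In Python, from cell import observe, get_image, camera_params, sign_off gives the robot as it stands.
- The arm moves only by the shell command python3 -m pendant 'ROWS' [FORCE]. ROWS is JSON, one flat list of numbers, 7 for each row, row after row: the shift along the tool's x, y, z in m, then the turn, a rotation vector about the tool's x, y, z in rad, then the finger opening in m, from 0 to 0.0918. In form: [dx, dy, dz, rx, ry, rz, jaw, dx, dy, dz, rx, ry, rz, jaw, ...]. A call has 1 to 10 rows; each row shifts and turns the commanded pose from where the row before left it, along the tool's axes as they then stand; what a row does not reach is not made up. A row lasts 1/8 s, in which the tool goes at most 62.5 mm and 10.7 degrees, less where a joint would pass 70% of its speed; a pose out of reach is approached as far as the arm can. A call is refused whole if a number of a shift passes 0.0625 or a number of a turn 0.188, either way. A call with a gripper value outside its range is refused whole. The fingers move at their own pace and stop on an object; FORCE is the grip in N (left out, the last holds). Time passes only in rows, so rows that do not move let the fingers close. It gives the time, the measured TCP pose, the force, the opening and the grip force at its end, in the units of the state.
- observe(): the state, without advancing time (a new reading comes with each control period).
- get_image(name): name is "scene" or "top" or "wrist"; returns the picture (400x640x3 uint8, red, green, blue); there is no depth.
- camera_params(name): a dict with "intrinsics" (3x3 intrinsics, pixels), "eye" and "rotation" of the camera in the world; the wrist camera has in their place "T_tool_cam" (4x4, takes a point from camera to tool coordinates, whose origin is the TCP and whose axes are the flange's). Camera axes: x right, y down, z forward; pixel columns grow to the right and rows downward; lengths in m; the calibration is good to about 2 mm. A picture is of the moment at which its call begins: read the wrist's pose just before it. camera_params takes no time and is no camera call.
- sign_off(): hands the job in; it is judged then, once.
The state is a dict: "clock": time; "joints": joint angles; "dq": joint speeds; "joint_efforts": joint torques, N m; "position": TCP position; "ee_rot": TCP orientation; "force": force on the tool from outside, world axes, zero at the start; "ft_torque": the same for the moment, N m; "width": opening from 0.0 (shut) to 1.0 (fully open); "gripper_force": force on a finger pad.
Only numpy, scipy, OpenCV 4.12 (cv2) and the standard library are available. Lean on these libraries where they do the work, as an engineer would, in place of code of your own. Each camera call takes 0.05 s, during which the arm holds its last target. There are 200 camera calls.

## Task

The carrier of stained slides has drained in its slanted rest. Lift it out by its grip bar, hook it from the front over the upper half of the sloped drying rail with both grooved rollers on the bar, and let go so that it rolls down to the rubber stop by itself and hangs there at rest. Do not push it down the rail, and leave the bottles and the specimen pot where they stand.

Things in the scene. Friction and masses are not known exactly. Their poses are not given: they have to be found in the camera images.
- carrier: Slide carrier, loose, 0.2 kg, 166 high, 94 long, 46 mm deep: basket of 5 glass slides under an open C-shaped steel frame with 2 white rollers and a black grip bar on top. Origin: where the rail bar's axis lies once it hangs, midway between the rollers. z up the carrier, y along its length, +x to the open side of the C (frame straps on the -x side, x -20 to -17 mm). Starts leaning in the drain rest.
- grip (a point): Middle of the carrier's grip bar: on its z axis, 68 mm above its origin, axes as the carrier's. The bar is 12 mm thick (x), 94 long (y, too long to grip lengthwise), 36 high (46 to 82 mm above the carrier's origin). Beneath it lies a flat 3 mm web, x -20 to 6 mm.
- rollers (a point): Midpoint of the carrier's two roller axles, 12 mm above its origin, axes as the carrier's. Rollers at y +-28 mm, outer radius 14 mm, V groove 20 mm wide at the mouth, 7 mm at its floor (radius 8 mm); they turn freely with slight damping, so on the slope it starts to roll at once when let go.
- mouth (a point): Middle of the 48 mm mouth of the carrier's C, 26 mm below its origin, axes as the carrier's: the gap between the rollers' underside (24 mm above) and the basket's top (24 mm below), through which the bar passes along x. The basket reaches 58 mm below this point, x -18 to 22, y +-44 mm.
- drain_rest: Fixed steel draining rest: 118 x 118 mm drip pan, ledge and back panel that lean 35 degrees from vertical, the top towards -x of its frame (to the robot). Origin: on the table under the pan's centre. The carrier stands on its ledge between back panel, 11 mm front lip and two side cheeks (22 mm high, 3 mm play), so it leaves along its own z axis: 30 mm clears all.
- rail: Sloped steel bar of the fixed drying rail, 8 mm diameter, 8 degree slope, between two posts (34 mm wide, 14 mm higher than the bar, at y +-150 mm) over a 110 x 330 mm drip tray. Origin: on the bar's axis midway, 128 mm above the table. y runs downhill along the bar, x level, away from the robot, z square to the bar. A carrier hung uphill clears the upper post from y = -85 mm on.
- stop_seat (a point): Point on the bar's axis, at y = 92 mm of the rail, where the carrier's origin lies when it hangs with its front roller against the black rubber stop collar (24 mm diameter) at the low end. Axes as the rail's.
- amber_bottle: Bystander: small amber bottle with black cap, 29 mm across, 61 mm high, loose. Origin under its centre.
- specimen_pot: Bystander: white pot with a red lid, 49 mm across, 58 mm high, loose. Origin under its centre.
- dropper_bottle: Bystander: white dropper bottle, 36 mm across, 106 mm high, loose. Origin under its centre.

How it is judged:
On the way:
1. the carrier is hung on the upper half of the rail, both rollers on the bar, and let go there (x of carrier in the frame of rail between -0.008 and 0.008 m and z of carrier in the frame of rail between -0.006 and 0.006 m and angle between the y axis of carrier and the y axis of rail, either way round below 0.12 rad and y of carrier in the frame of rail below -0.01 m and contact force between the fingers and carrier below 0.1 N), for 0.05 s.
At the end, for the whole second after the job is handed in: The carrier hangs with both rollers on the bar, within 8 mm of its place against the rubber stop, in line with the bar (within 7 degrees) and hanging straight (within 8.5 degrees), at rest and touched by nothing of the robot (x of carrier in the frame of rail between -0.008 and 0.008 m and z of carrier in the frame of rail between -0.006 and 0.006 m and angle between the y axis of carrier and the y axis of rail, either way round below 0.12 rad and y of carrier in the frame of rail between 0.084 and 0.1 m and contact force between the fingers and carrier below 0.1 N and angle between the z axis of carrier and the z axis of rail, either way round below 0.15 rad and linear speed of carrier below 0.03 m/s and angular speed of carrier below 0.4 rad/s).
It fails at once if the carrier is pushed or held by the fingers on the lower half of the rail (y of carrier in the frame of rail between 0 and 0.12 m and x of carrier in the frame of rail between -0.02 and 0.02 m and z of carrier in the frame of rail between -0.015 and 0.015 m and contact force between the fingers and carrier above 0.5 N).
It fails at once if the amber bottle is shifted by more than 3 cm or tipped (distance of amber_bottle from where it was at the start of the episode above 0.03 m or angle between amber_bottle's own z axis and vertical above 0.4 rad).
It fails at once if the specimen pot is shifted by more than 3 cm or tipped (distance of specimen_pot from where it was at the start of the episode above 0.03 m or angle between specimen_pot's own z axis and vertical above 0.4 rad).
It fails at once if the dropper bottle is shifted by more than 3 cm or tipped (distance of dropper_bottle from where it was at the start of the episode above 0.03 m or angle between dropper_bottle's own z axis and vertical above 0.4 rad).
It also fails if it takes over 51 s, if anything falls off the work surface, if the arm or the gripper's body presses on something with over 40 N, if the wrist force passes 120 N, or if a joint passes its speed limit or range.

## Working session

There is one attempt and no reset: what is moved stays moved. The work goes in short steps, Python scripts to look and compute and a shell command to move; the robot and the scene stay as the last step left them, time stands still between calls to the robot, and variables do not carry over. Pictures are saved under pics/ and viewed, at most 10 in all, crops included, and the job is handed in when it is done.

```bash
mkdir -p pics; cat > h.py <<'E'
import numpy as np, cv2
from scipy.spatial.transform import Rotation as R
from cell import *
def save(n,f):
    im=get_image(n); cv2.imwrite('pics/'+f,im[:,:,::-1]); return im
E
python3 - <<'E'
from h import *
for n in ('scene','top'):
    save(n,n+'0.png'); p=camera_params(n); print(n,p)
print(camera_params('wrist')); s=observe(); print(s['position'],s['ee_rot'],s['clock'],s['joints'])
E
```

```text
scene {'intrinsics': array([[442.74783054,   0.        , 318.69344464],
       [  0.        , 442.74783054, 197.79921541],
       [  0.        ,   0.        ,   1.        ]]), 'eye': array([0.07328757, 0.66422036, 0.59212608]), 'rotation': array([-0.77685843,  2.38386138, -1.34904029])}
top {'intrinsics': array([[481.49358612,   0.        , 323.41822595],
       [  0.        , 481.49358612, 199.70589457],
       [  0.        ,   0.        ,   1.        ]]), 'eye': array([0.34912271, 0.01447784, 1.16349423]), 'rotation': array([-2.16654133,  2.10740682, -0.20375732])}
{'intrinsics': array([[323.25426116,   0.        , 319.05469884],
       [  0.        , 323.25426116, 202.13672706],
       [  0.        ,   0.        ,   1.        ]]), 'T_tool_cam': array([[-1.78877194e-04, -9.50731094e-01, -3.10016700e-01,
         8.44961836e-02],
       [ 9.99999980e-01, -1.96899036e-04,  2.68399911e-05,
        -7.73034444e-04],
       [-8.65596036e-05, -3.10016689e-01,  9.50731111e-01,
        -1.46741212e-01],
       [ 0.00000000e+00,  0.00000000e+00,  0.00000000e+00,
         1.00000000e+00]])}
[ 0.15742673 -0.60441839  0.23703931] [-3.11481965e+00 -3.98950680e-01  4.16484645e-04] 0.1 [ 1.21335276  0.43514997  0.02494867  1.57396961 -0.01162129  1.13397198
 -0.07511234]
```

View pics/scene0.png

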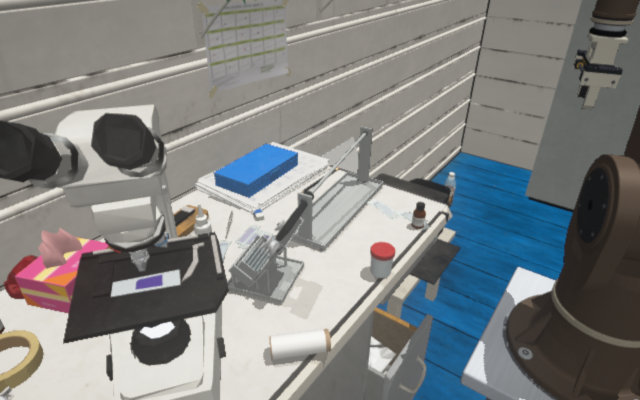

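View pics/top0.png

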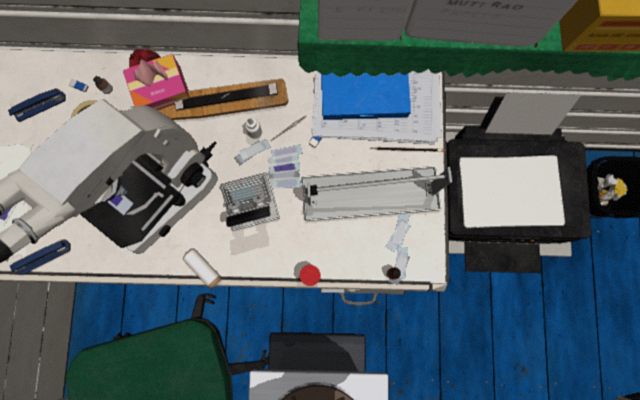

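```bash
python3 - <<'E'
import cv2
a=cv2.imread('pics/scene0.png')[115:305,215:455]; cv2.imwrite('pics/s1.png',cv2.resize(a,None,fx=3.1,fy=3.1,interpolation=cv2.INTER_CUBIC))
a=cv2.imread('pics/top0.png')[150:290,210:460]; cv2.imwrite('pics/t1.png',cv2.resize(a,None,fx=3.2,fy=3.2,interpolation=cv2.INTER_CUBIC))
E
```

```text
(no output)
```

View pics/s1.png

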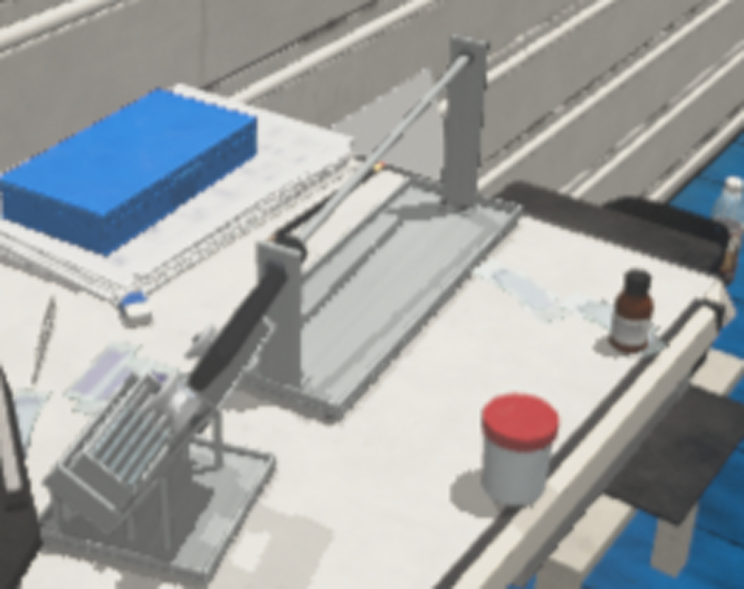

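View pics/t1.png

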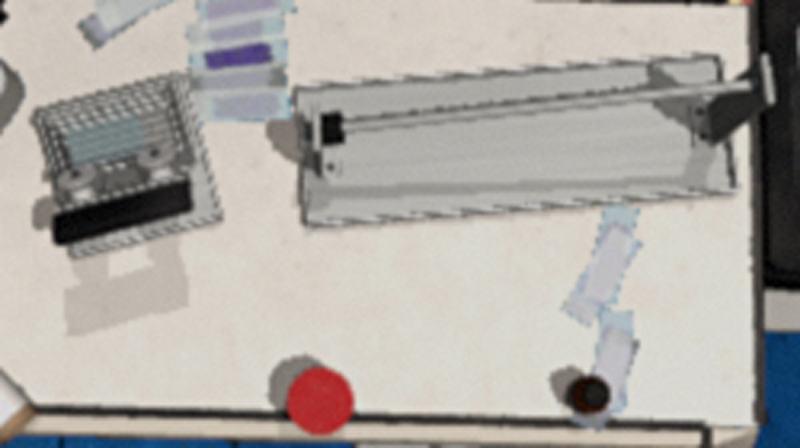

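```bash
cat >> h.py <<'E'
from scipy.optimize import least_squares
def proj(n,P):
    p=camera_params(n); Rm=R.from_rotvec(p['rotation']).as_matrix()
    c=(np.atleast_2d(P)-p['eye'])@Rm; K=p['intrinsics']
    q=c@K.T; return q[:,:2]/q[:,2:]
def ray(n,uv,z):
    p=camera_params(n); Rm=R.from_rotvec(p['rotation']).as_matrix()
    d=Rm@np.linalg.solve(p['intrinsics'],[*uv,1]); return p['eye']+d*(z-p['eye'][2])/d[2]
T=lambda u,v:(u/3.2+210,v/3.2+150)
S=lambda u,v:(u/3.1+215,v/3.1+115)
E
cat > fit.py <<'E'
from h import *
# rail: model points (level frame x,y,z)
s8,c8=np.sin(np.radians(8)),np.cos(np.radians(8))
M=[('top',T(295,88),(.055,.165,.004)),('top',T(305,227),(-.055,.165,.004)),('top',T(735,192),(-.055,-.165,.004)),('top',T(718,56),(.055,-.165,.004)),
('top',T(332,127),(0,.140*c8,.128-.14*s8)),('top',T(765,88),(0,-.150,.149)),
('scene',S(465,60),(0,-.145,.148)),('scene',S(290,245),(0,.14*c8,.128-.14*s8)),
('scene',S(522,207),(-.055,-.165,.004)),('scene',S(333,417),(-.055,.165,.004))]
def w(p,m): return R.from_euler('z',p[2]).apply(m)+[p[0],p[1],0]
f=lambda p:np.concatenate([proj(n,w(p,m))[0]-uv for n,uv,m in M])
r=least_squares(f,[.45,-.1,0],loss='soft_l1'); print('rail',r.x.round(4),f(r.x).reshape(-1,2).round(1).tolist())
# rest+carrier: pan corners; bar ends in top
for z in (.16,.18,.2): 
    a=ray('top',T(57,228),z);b=ray('top',T(190,196),z); m=(a+b)/2
    print(z,a.round(3),b.round(3),np.linalg.norm(a-b).round(4), 'scene crop',(proj('scene',np.array([a,b,m]))-[215,115])*3.1)
for c in ((35,112),(72,258),(222,215),(185,73)): print('pan',ray('top',T(*c),.003).round(4))
for n,c in (('amber',(588,395)),('pot',(320,400))): print(n,ray('top',T(*c),.058).round(3))
E
python3 fit.py
```

```text
rail [ 0.5725 -0.117   0.1039] [[-0.0, -0.9], [0.1, -0.2], [0.3, 0.7], [0.3, -0.4], [0.8, -0.3], [-1.8, -1.4], [0.5, -0.5], [-0.3, 2.2], [0.3, 3.3], [1.6, 0.6]]
0.16 [0.475 0.2   0.16 ] [0.498 0.114 0.16 ] 0.089 scene crop [[213.81409109 353.70120669]
 [275.21320837 273.19694966]
 [245.9175935  311.60827891]]
0.18 [0.472 0.196 0.18 ] [0.495 0.112 0.18 ] 0.0872 scene crop [[220.67029714 321.63013871]
 [281.02852735 244.49479181]
 [252.21908504 281.31207951]]
0.2 [0.47  0.193 0.2  ] [0.492 0.11  0.2  ] 0.0855 scene crop [[227.6962412  288.76509238]
 [286.99621389 215.0406068 ]
 [258.6813369  250.24297951]]
pan [0.5833 0.2511 0.003 ]
pan [0.4719 0.2163 0.003 ]
pan [0.5078 0.1048 0.003 ]
pan [0.6174 0.1379 0.003 ]
amber [ 0.379 -0.165  0.058]
pot [0.37  0.026 0.058]
```

```bash
cat >> h.py <<'E'
from scipy.linalg import expm,logm
def H(Rm,t): A=np.eye(4);A[:3,:3]=Rm;A[:3,3]=t;return A
def cur(): s=observe(); return H(R.from_rotvec(s['ee_rot']).as_matrix(),s['position'])
def fr(yaw,lean): # carrier axes: yaw about z, lean about local y(+: top to -x) ; deg
    return R.from_euler('ZY',[yaw,-lean],degrees=True).as_matrix()
def tool(C): return np.c_[C[:,1],C[:,0],-C[:,2]]
def plan(Rt,t,N):
    D=np.linalg.inv(cur())@H(Rt,t); X=np.real(expm(np.real(logm(D))/N))
    print(N,'rows of',X[:3,3].round(4),R.from_matrix(X[:3,:3]).as_rotvec().round(4))
def rail_R(yaw): return R.from_euler('ZX',[yaw,-8],degrees=True).as_matrix()
E
python3 -c "
from h import *
plan(tool(fr(6,0)),[.50,-.10,.36],12)"
```

```text
12 rows of [ 0.0552 -0.0038 -0.0102] [-1.000e-04 -1.000e-04 -1.184e-01]
```

```bash
python3 -m pendant '[0.0552,-0.0038,-0.0102,0,0,-0.118,0.09,0.0552,-0.0038,-0.0102,0,0,-0.118,0.09,0.0552,-0.0038,-0.0102,0,0,-0.118,0.09,0.0552,-0.0038,-0.0102,0,0,-0.118,0.09,0.0552,-0.0038,-0.0102,0,0,-0.118,0.09,0.0552,-0.0038,-0.0102,0,0,-0.118,0.09]' 20
python3 -m pendant '[0.0552,-0.0038,-0.0102,0,0,-0.118,0.09,0.0552,-0.0038,-0.0102,0,0,-0.118,0.09,0.0552,-0.0038,-0.0102,0,0,-0.118,0.09,0.0552,-0.0038,-0.0102,0,0,-0.118,0.09,0.0552,-0.0038,-0.0102,0,0,-0.118,0.09,0.0552,-0.0038,-0.0102,0,0,-0.118,0.09,0,0,0,0,0,0,0.09,0,0,0,0,0,0,0.09]'
python3 - <<'E'
from h import *
A=cur(); np.save('A.npy',A); im=save('wrist','w1.png')
t=tool(fr(17.5,35)); print(A.round(4)); plan(t,np.array([.487,.157,.16])+.13*-t[:,2],10)
E
```

```text
clock: 0.85
position: [0.4237, -0.4148, 0.2988]
ee_rot: [-2.781, -1.46, 0.0]
force: [1.2, -0.8, -0.7]
width: 0.977
gripper_force: 0.0
clock: 1.85
position: [0.501, -0.1013, 0.3598]
ee_rot: [2.109, 2.329, -0.001]
force: [-0.4, -0.1, -1.0]
width: 0.979
gripper_force: 0.0
[[-9.880e-02  9.951e-01 -5.000e-04  5.010e-01]
 [ 9.951e-01  9.880e-02 -7.000e-04 -1.013e-01]
 [-6.000e-04 -6.000e-04 -1.000e+00  3.598e-01]
 [ 0.000e+00  0.000e+00  0.000e+00  1.000e+00]]
10 rows of [ 0.0247 -0.0064  0.0083] [-0.061   0.0064 -0.0201]
```

View pics/w1.png

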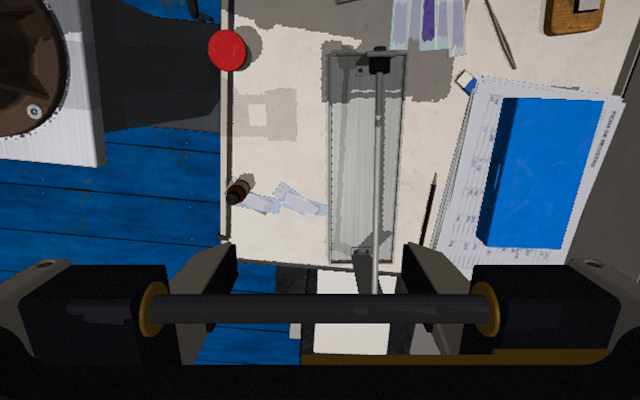

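```bash
cat >> h.py <<'E'
def wray(A,uv,z):
    p=camera_params('wrist'); W=A@p['T_tool_cam']; d=W[:3,:3]@np.linalg.solve(p['intrinsics'],[*uv,1]); return W[:3,3]+d*(z-W[2,3])/d[2]
def wproj(A,P):
    p=camera_params('wrist'); W=A@p['T_tool_cam']; c=(np.atleast_2d(P)-W[:3,3])@W[:3,:3]; q=c@p['intrinsics'].T; return q[:,:2]/q[:,2:]
E
python3 - <<'E'
from h import *
A=np.load('A.npy')
a=wray(A,(380,73),.109); b=wray(A,(377,250),.143); d=a-b
print('bar pts',a.round(4),b.round(4),'yaw',np.degrees(np.arctan2(-d[0],d[1])))
for c in ((329,55),(407,53),(397,262),(328,262)): print('tray',wray(A,c,.004).round(4))
g=lambda p:R.from_euler('z',p[2]).apply([[0,.136,.109],[0,-.145,.149],[.055,.165,.004],[-.055,.165,.004],[-.055,-.165,.004]])+[p[0],p[1],0]
print(wproj(A,g([.5725,-.117,.1039])).round(1).tolist(), 'pot',wray(A,(227,50),.058).round(3),'amber',wray(A,(240,187),.06).round(3))
im=cv2.imread('pics/w1.png')[30:300,310:420]
cv2.imwrite('pics/w1c.png',cv2.resize(im,None,fx=2.2,fy=2.2))
E
```

```text
bar pts [0.5592 0.0159 0.109 ] [ 0.5819 -0.1898  0.143 ] yaw 6.301508869256404
tray [0.5008 0.0409 0.004 ]
tray [0.6108 0.0544 0.004 ]
tray [ 0.6542 -0.2755  0.004 ]
tray [ 0.5347 -0.2873  0.004 ]
[[379.6, 70.7], [373.6, 302.2], [406.3, 54.2], [329.0, 54.6], [328.1, 261.7]] pot [0.371 0.028 0.058] amber [ 0.392 -0.15   0.06 ]
```

```bash
python3 -m pendant '[0.0247,-0.0064,0.0083,-0.061,0.0064,-0.0201,0.06,0.0247,-0.0064,0.0083,-0.061,0.0064,-0.0201,0.06,0.0247,-0.0064,0.0083,-0.061,0.0064,-0.0201,0.06,0.0247,-0.0064,0.0083,-0.061,0.0064,-0.0201,0.06,0.0247,-0.0064,0.0083,-0.061,0.0064,-0.0201,0.06,0.0247,-0.0064,0.0083,-0.061,0.0064,-0.0201,0.06,0.0247,-0.0064,0.0083,-0.061,0.0064,-0.0201,0.06,0.0247,-0.0064,0.0083,-0.061,0.0064,-0.0201,0.06,0.0247,-0.0064,0.0083,-0.061,0.0064,-0.0201,0.06,0.0247,-0.0064,0.0083,-0.061,0.0064,-0.0201,0.06]'
python3 -m pendant '[0,0,0,0,0,0,0.06,0,0,0,0,0,0,0.06]'
python3 - <<'E'
from h import *
A=cur(); np.save('B.npy',A); im=save('wrist','w2.png'); print(A.round(4))
E
```

```text
clock: 3.15
position: [0.416, 0.1351, 0.2668]
ee_rot: [1.595, 2.173, 0.69]
force: [-0.5, 0.6, -0.9]
width: 0.653
gripper_force: 0.0
clock: 3.4
position: [0.4167, 0.1349, 0.2675]
ee_rot: [1.596, 2.175, 0.688]
force: [-0.7, -0.0, 0.6]
width: 0.65
gripper_force: 0.0
[[-3.006e-01  7.807e-01  5.479e-01  4.167e-01]
 [ 9.538e-01  2.455e-01  1.733e-01  1.349e-01]
 [ 8.000e-04  5.746e-01 -8.184e-01  2.675e-01]
 [ 0.000e+00  0.000e+00  0.000e+00  1.000e+00]]
```

View pics/w2.png

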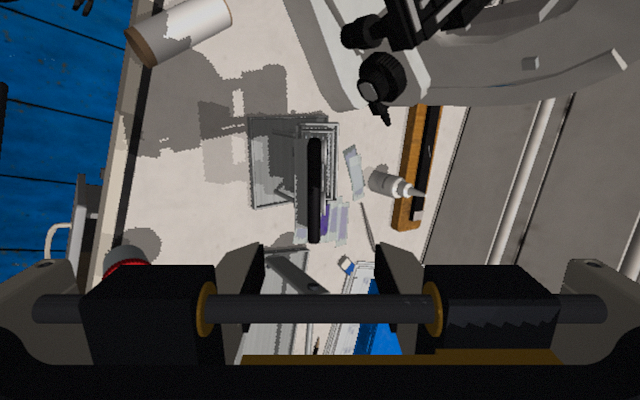

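```bash
python3 - <<'E'
from h import *
im=cv2.imread('pics/w2.png',0); m=(im<60).astype(np.uint8); m[255:]=0
n,l,s,c=cv2.connectedComponentsWithStats(m); k=l[190,314]; print(s[k],c[k])
for r in (142,165,190,215,238): x=np.where(l[r]==k)[0]; print(r,x.min(),x.max(),im[r,x.min()-2:x.max()+3])
A=np.load('B.npy'); p=camera_params('wrist'); Tc=p['T_tool_cam']
def pr(P): c=(np.atleast_2d(P)-Tc[:3,3])@Tc[:3,:3]; q=c@p['intrinsics'].T; return (q[:,:2]/q[:,2:])
r0,r1=s[k][1],s[k][1]+s[k][3]
f=lambda q:np.concatenate([pr([q[0]+.047,q[1],q[2]])[0]-[315,r0],pr([q[0]-.047,q[1],q[2]])[0]-[314.2,r1]])
q=least_squares(f,[0,0,.1]).x; print('bar top, tool frame',q.round(4),'world',(A@[*q,1])[:3].round(4))
q[2]+=.014; g=(A@[*q,1])[:3]; print('grip world',g.round(4)); 
print('check top view crop of ends',((proj('top',[g+A[:3,0]*.047,g-A[:3,0]*.047])-[210,150])*3.2).round(), 'scene',((proj('scene',[g+A[:3,0]*.047,g-A[:3,0]*.047])-[215,115])*3.1).round())
im=cv2.imread('pics/w2.png')[100:260,230:360]; cv2.imwrite('pics/w2c.png',cv2.resize(im,None,fx=3.7,fy=3.7,interpolation=cv2.INTER_CUBIC))
E
```

```text
[ 306  137   16  106 1438] [313.5403338  188.35326843]
142 308 321 [76 60 26  2  6  3  6  7  7 10  6  8  9  3 12 49 77 75]
165 307 321 [ 75  66  38   3   5   3   8   9   8   9  10  10  16  12  10  14  46 128
 135]
190 307 320 [ 73  63  34   2   6   6   5   4  20  32  37  32  34  25  13  34  86 126]
215 307 319 [ 74  65  36   5   8  14  18  18  27  29  34  37  28  23   5 107 136]
238 308 319 [172 118   0  10  16  12  17  24  26  30  30  22  14  26 127 186]
bar top, tool frame [ 0.0073 -0.0039  0.118 ] world [0.4762 0.1613 0.1687]
grip world [0.4838 0.1638 0.1572]
check top view crop of ends [[ 44. 236.]
 [183. 197.]] scene [[211. 369.]
 [271. 281.]]
```

View pics/w2c.png

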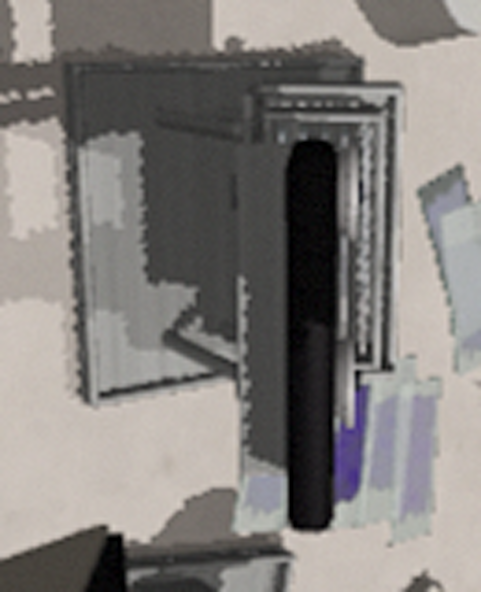

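```bash
python3 -m pendant '[0.0045,-0.0039,0.02,0,0,0,0.045,0,0,0.02,0,0,0,0.045,0,0,0.02,0,0,0,0.045,0,0,0.02,0,0,0,0.045,0,0,0.01,0,0,0,0.045,0,0,0,0,0,0,0.045,0,0,0,0,0,0,0.045]'
python3 - <<'E'
from h import *
A=cur(); np.save('C.npy',A); im=save('wrist','w3.png'); print(A.round(4))
g=cv2.cvtColor(im,cv2.COLOR_RGB2GRAY)
for r in range(100,300,10): print(r,[ (int(a[0]),int(a[-1])) for a in np.split(w:=np.where(g[r,260:380]<45)[0]+260,np.where(np.diff(w)>1)[0]+1) if len(a)>4])
E
```

```text
clock: 4.32
position: [0.4386, 0.1419, 0.2097]
ee_rot: [1.607, 2.187, 0.647]
force: [0.3, -0.2, -0.6]
width: 0.491
gripper_force: 0.0  File "<stdin>", line 4
SyntaxError: assignment expression cannot be used in a comprehension iterable expression
```

```bash
python3 - <<'E'
from h import *
A=cur(); np.save('C.npy',A); im=save('wrist','w3.png'); print(A.round(4)); s=observe(); print(s['joints'].round(3),s['clock'],s['force'].round(1))
g=cv2.cvtColor(im,cv2.COLOR_RGB2GRAY)
for r in range(100,300,12):
    w=np.where(g[r,260:380]<45)[0]+260
    print(r,[(int(a[0]),int(a[-1])) for a in np.split(w,np.where(np.diff(w)>1)[0]+1) if len(a)>4])
E
```

```text
[[-0.2954  0.7955  0.5291  0.4386]
 [ 0.9553  0.2525  0.1538  0.1419]
 [-0.0113  0.5508 -0.8345  0.2097]
 [ 0.      0.      0.      1.    ]]
[ 0.68   0.04  -1.169  2.398  0.767  0.208 -0.887] 4.375 [-0.4 -0.3 -0.1]
100 []
112 []
124 [(350, 358)]
136 []
148 [(330, 343)]
160 [(329, 346)]
172 [(328, 345)]
184 [(328, 344)]
196 [(328, 344)]
208 [(328, 344)]
220 [(327, 343)]
232 [(327, 343)]
244 [(327, 342)]
256 [(269, 276), (327, 341), (362, 369)]
268 [(265, 277), (327, 341), (361, 373)]
280 [(261, 278), (362, 377)]
292 [(260, 274), (365, 379)]
```

View pics/w3.png

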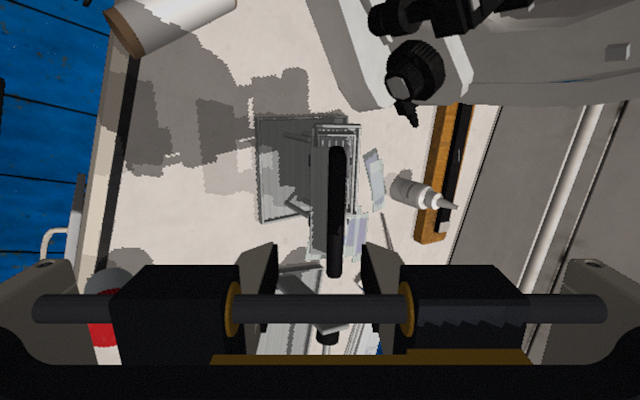

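```bash
python3 -m pendant '[0,0,-0.02,0,0,0,0.045,0,0,-0.02,0,0,0,0.045,0,0,0,0,0,0,0.045]'; python3 -c "
from h import *
s=observe(); print(s['joints'].round(3)); print(cur().round(3))"
python3 -m pendant '[0,0,0,0,-0.1,0,0.045,0,0,0,0,-0.1,0,0.045,0,0,0,0,0,0,0.045]'; python3 -c "
from h import *
s=observe(); print(s['joints'].round(3)); print(cur().round(3))"
```

```text
clock: 4.75
position: [0.4256, 0.1335, 0.2228]
ee_rot: [1.612, 2.187, 0.618]
force: [0.4, 0.1, 0.1]
width: 0.491
gripper_force: 0.0
[ 0.61  -0.061 -1.04   2.394  0.221  0.224 -0.345]
[[-0.289  0.803  0.521  0.426]
 [ 0.957  0.256  0.136  0.134]
 [-0.024  0.538 -0.843  0.223]
 [ 0.     0.     0.     1.   ]]
clock: 5.12
position: [0.4141, 0.1343, 0.2122]
ee_rot: [1.62, 2.159, 0.492]
force: [0.4, -0.2, 0.5]
width: 0.492
gripper_force: 0.0
[ 0.636 -0.016 -1.211  2.383  0.695  0.363 -0.901]
[[-0.252  0.824  0.508  0.414]
 [ 0.963  0.268  0.043  0.134]
 [-0.101  0.5   -0.86   0.212]
 [ 0.     0.     0.     1.   ]]
```

```bash
python3 - <<'E'
from h import *
import itertools
s=observe(); np.set_printoptions(precision=5,suppress=True); print(s['joints'],s['position'],s['ee_rot'])
Q=np.array([[1.21335276,.43514997,.02494867,1.57396961,-.01162129,1.13397198,-.07511234],[.68,.04,-1.169,2.398,.767,.208,-.887],[.61,-.061,-1.04,2.394,.221,.224,-.345],s['joints']])
B=np.load('C.npy')
Rs=[R.from_rotvec([-3.11481965,-.398950680,4.16e-4]).as_matrix(),B[:3,:3],R.from_rotvec([1.612,2.187,.618]).as_matrix(),R.from_rotvec(s['ee_rot']).as_matrix()]
best=[]
for sg in itertools.product([1,-1],repeat=7):
    M=[R.from_euler('ZYZYZYZ'[:3],q[:3]).as_matrix()@R.from_euler('YZY',q[3:6]).as_matrix()@R.from_euler('z',q[6]).as_matrix() for q in Q*sg]
    for c1 in np.arange(8)*np.pi/4:
        L=R.from_euler('z',c1).as_matrix()
        # solve tool rotation from averaging
        G=[(L@m).T@r for m,r in zip(M,Rs)]
        X=R.from_matrix(G); m=X.mean(); e=(m.inv()*X).magnitude().max(); best.append((e,sg,c1,m.as_rotvec()))
best.sort(key=lambda b:b[0]); print(best[:4])
E
```

```text
[ 0.63612 -0.01619 -1.21066  2.38307  0.69488  0.363   -0.90069] [0.4141  0.13426 0.2122 ] [1.62045 2.1589  0.49248]
[(np.float64(0.0009708754630354295), (-1, -1, -1, -1, -1, -1, -1), np.float64(3.141592653589793), array([-0.00004, -0.00005, -1.57045])), (np.float64(0.0009708754630357841), (-1, 1, -1, 1, -1, 1, -1), np.float64(0.0), array([ 0.00005, -0.00004,  1.57115])), (np.float64(0.20835083398704643), (-1, -1, -1, 1, -1, 1, -1), np.float64(2.356194490192345), array([-0.97502,  0.77535, -2.20308])), (np.float64(0.20835083398704654), (-1, 1, -1, -1, -1, -1, -1), np.float64(5.497787143782138), array([-0.61986, -0.77949,  0.63778]))]
```

```bash
cat > kin.py <<'E'
from h import *
sg=np.array([-1,1,-1,1,-1,1,-1]); ax='ZYZYZYZ'
def chain(q):
    r=R.identity(); out=[r.as_matrix()]
    for a,x in zip(ax,np.asarray(q)*sg): r=r*R.from_euler(a,x); out.append(r.as_matrix())
    return out  # R0..R7
def rows(q):
    c=chain(q); return np.c_[c[0][:,2],c[1][:,0],c[1][:,1],c[2][:,2],c[3][:,0],c[4][:,0],c[4][:,2],c[6][:,0],c[7][:,2]]
E
python3 - <<'E'
from kin import *
s=observe()
Q=[[1.21335276,.43514997,.02494867,1.57396961,-.01162129,1.13397198,-.07511234],[.68,.04,-1.169,2.398,.767,.208,-.887],[.61,-.061,-1.04,2.394,.221,.224,-.345],s['joints']]
P=[[.15742673,-.60441839,.23703931],[.4386,.1419,.2097],[.4256,.1335,.2228],s['position']]
for cols in (list(range(9)),[0,1,3,4,6,7,8],[0,2,3,6,7,8],[0,2,3,4,6,7,8],[0,2,3,6,8]):
    A=np.vstack([rows(q)[:,cols] for q in Q]); b=np.ravel(P); x,_,rk,sv=np.linalg.lstsq(A,b,rcond=None)
    print(cols,rk,sv.round(2),x.round(3),(A@x-b).round(4))
E
```

```text
[0, 1, 2, 3, 4, 5, 6, 7, 8] 9 [3.94 3.76 2.09 1.16 0.57 0.53 0.22 0.08 0.03] [ 0.273  0.009 -0.054  0.531  0.012 -0.021  0.414  0.005  0.356] [ 0.     -0.     -0.      0.0002 -0.0003  0.0006  0.001   0.0004 -0.0011
 -0.0013 -0.0001  0.0005]
[0, 1, 3, 4, 6, 7, 8] 7 [3.82 3.07 1.84 0.64 0.34 0.2  0.07] [0.239 0.047 0.499 0.013 0.39  0.001 0.283] [ 0.0506  0.0188  0.0007 -0.0015 -0.0037  0.0003  0.0018  0.0011 -0.0016
  0.0005  0.0041  0.0006]
[0, 2, 3, 6, 7, 8] 6 [3.71 2.82 1.25 0.68 0.45 0.19] [ 0.31  -0.054  0.555  0.437  0.008  0.391] [-0.0011 -0.0004  0.0007  0.0003  0.0021  0.0011 -0.0002  0.0029 -0.0019
 -0.0011 -0.0029  0.0002]
[0, 2, 3, 4, 6, 7, 8] 7 [3.86 3.22 1.32 0.8  0.54 0.22 0.07] [ 0.312 -0.055  0.532  0.022  0.435  0.016  0.363] [-0.0014 -0.0003  0.0002  0.0005  0.0007  0.0006 -0.0006  0.0022 -0.0024
 -0.0005 -0.0007  0.0017]
[0, 2, 3, 6, 8] 5 [3.71 2.18 1.09 0.48 0.19] [ 0.315 -0.058  0.547  0.432  0.393] [-0.0044 -0.0014 -0.0021 -0.0017  0.0053  0.002   0.0011  0.0032  0.0001
 -0.0024 -0.0003  0.0001]
```

```bash
cat >> kin.py <<'E'
X9=np.array([0.273,0.009,-0.054,0.531,0.012,-0.021,0.414,0.005,0.356])
lo=np.array([-2.62,-.44,-1.27,.08,-1.32,.12,-2.74]);hi=np.array([2.62,2.09,1.32,2.57,4.46,2,2.74])
def fk(q): return H(chain(q)[7]@R.from_euler('z',90,degrees=True).as_matrix(),rows(q)@X9)
def err(q,Tt):
    A=fk(q); return np.r_[A[:3,3]-Tt[:3,3],.3*R.from_matrix(A[:3,:3].T@Tt[:3,:3]).as_rotvec()]
B=np.load('B.npy'); gp=(B@[.005,-.0039,.129,1])[:3]
def grasp(phi,flip=0,back=0.):
    Rt=B[:3,:3]@R.from_euler('ZY',[flip,phi],degrees=True).as_matrix()
    return H(Rt,gp+Rt[:,2]*(.008-back))
def ik(Tt,m=.05,n=40,seed=0,near=None):
    rng=np.random.default_rng(seed); S=[]
    for i in range(n):
        q0=rng.uniform(lo+m,hi-m) if near is None else np.clip(near,lo+m,hi-m)
        r=least_squares(err,q0,bounds=(lo+m-1e-6,hi-m+1e-6),args=(Tt,))
        if r.cost<1e-8: S.append(r.x)
        if near is not None: break
    return S
E
cat > t.py <<'E'
from kin import *
for flip in (0,180):
  for phi in (-45,-30,-15,0,15,30,45):
    S=ik(grasp(phi,flip),n=25)
    if S:
        b=max(S,key=lambda q:np.minimum(q-lo,hi-q).min()); print(flip,phi,len(S),b.round(2),np.minimum(b-lo,hi-b).min().round(2))
    else: print(flip,phi,0)
E
time python3 t.py
```

```text
0 -45 18 [-0.46  0.66 -0.78  2.19  1.28  1.5  -2.05] 0.38
0 -30 18 [-0.31  0.48 -0.8   2.31  1.37  1.16 -1.98] 0.26
0 -15 17 [ 0.05  0.4  -1.    2.39  1.54  0.85 -1.92] 0.18
0 0 13 [ 0.42  0.36 -1.1   2.42  1.76  0.46 -1.87] 0.15
0 15 8 [ 0.76  0.5  -1.21  2.39  1.91  0.19 -1.74] 0.06
0 30 10 [ 0.81  0.57 -1.02  2.31 -1.15  0.21  1.56] 0.09
0 45 11 [ 0.75  0.66 -0.8   2.2  -1.06  0.57  1.61] 0.26
180 -45 10 [ 0.84  0.73 -0.94  2.19 -0.91  0.48 -1.66] 0.33
180 -30 10 [ 0.79  0.55 -0.98  2.31 -1.22  0.24 -1.52] 0.1
180 -15 10 [-0.14  0.19 -0.08  2.49  4.35  0.32 -1.1 ] 0.08
180 0 13 [ 0.27  0.28 -0.89  2.43  1.82  0.36  1.18] 0.14
180 15 13 [ 0.05  0.4  -1.    2.39  1.54  0.85  1.23] 0.18
180 30 16 [-0.24  0.52 -0.9   2.3   1.39  1.23  1.15] 0.27
180 45 15 [-0.43  0.68 -0.82  2.19  1.29  1.53  1.09] 0.38
real	2m30.539s
user	2m30.330s
sys	0m0.118s
```

```bash
python3 - <<'E'
from kin import *
q=observe()['joints']; print(gp.round(4), fk(q)[:3,3]-cur()[:3,3])
for b in (.1,.05,0):
    for phi in (-22,-28):
        S=ik(grasp(phi,0,b),near=np.array([.1,.3,-1,2.35,1.2,.8,-1.6])); print(b,phi,[s.round(2) for s in S])
Tt=grasp(-25,0,.11); plan(Tt[:3,:3],Tt[:3,3],6)
Rr=rail_R(6); Ct=np.array([.5725,-.117,.128])+Rr@[0,-.07,.071]
for phi in (-25,):
    Rt=tool(Rr)@R.from_euler('y',phi,degrees=True).as_matrix(); print('hang',[s.round(2) for s in ik(H(Rt,Ct+Rt[:,2]*.008),near=np.array([.1,.6,-.5,1.9,.8,.9,-1.2]))])
E
```

```text
[0.4829 0.1611 0.1597] [-0.00080564 -0.00051262  0.000152  ]
0.1 -22 [array([-0.11,  0.21, -1.03,  2.32,  1.14,  1.01, -1.74])]
0.1 -28 [array([-0.17,  0.39, -1.14,  2.26,  1.18,  1.3 , -1.87])]
0.05 -22 [array([-0.14,  0.31, -0.95,  2.35,  1.3 ,  0.99, -1.85])]
0.05 -28 [array([-0.47,  0.31, -0.66,  2.33,  1.22,  1.05, -1.88])]
0 -22 [array([-0.15,  0.42, -0.88,  2.36,  1.45,  0.99, -1.95])]
0 -28 [array([-0.45,  0.39, -0.59,  2.35,  1.36,  1.  , -1.96])]
6 rows of [ 0.0074  0.0049 -0.0034] [-0.0139 -0.0539  0.0054]
hang [array([ 0.14,  0.46, -0.37,  1.83,  0.84,  1.12, -0.57])]
```

```bash
python3 -m pendant '[0.0074,0.0049,-0.0034,-0.0139,-0.0539,0.0054,0.045,0.0074,0.0049,-0.0034,-0.0139,-0.0539,0.0054,0.045,0.0074,0.0049,-0.0034,-0.0139,-0.0539,0.0054,0.045,0.0074,0.0049,-0.0034,-0.0139,-0.0539,0.0054,0.045,0.0074,0.0049,-0.0034,-0.0139,-0.0539,0.0054,0.045,0.0074,0.0049,-0.0034,-0.0139,-0.0539,0.0054,0.045,0,0,0,0,0,0,0.045]'; python3 -c "
from kin import *
print(observe()['joints'].round(3)); Tt=grasp(-25,0,.11); print((cur()[:3,3]-Tt[:3,3]).round(4)); plan(Tt[:3,:3],Tt[:3,3],4)"
```

```text
clock: 6.0
position: [0.4179, 0.1866, 0.2336]
ee_rot: [1.571, 1.86, 0.295]
force: [-0.2, -0.2, -0.6]
width: 0.487
gripper_force: 0.0
[-0.063  0.299 -1.196  2.271  1.136  1.197 -1.783]
[-0.0014  0.0004 -0.0018]
4 rows of [-0.0003  0.0005 -0.0001] [-0.0015 -0.0005  0.0008]
```

```bash
python3 - <<'E'
from kin import *
cz=-B[:3,2];cy=B[:3,0];cx=B[:3,1]
def corners(): return [gp+cz*.011+cx*a+cy*b for a in (-.006,.006) for b in (.047,-.047)]
print('C',wproj(np.load('C.npy'),corners()).round(1).tolist())
A=cur(); np.save('D.npy',A); im=save('wrist','w4.png'); print('D',wproj(A,corners()).round(1).tolist())
g=cv2.cvtColor(im,cv2.COLOR_RGB2GRAY)
for r in range(100,300,12):
    w=np.where(g[r,220:420]<45)[0]+220
    print(r,[(int(a[0]),int(a[-1])) for a in np.split(w,np.where(np.diff(w)>1)[0]+1) if len(a)>4])
E
```

```text
C [[329.2, 151.1], [327.6, 280.5], [348.3, 151.2], [344.2, 280.8]]
D [[314.2, 170.6], [315.3, 255.1], [331.6, 170.7], [328.8, 255.2]]
100 []
112 []
124 []
136 []
148 [(315, 328)]
160 [(315, 330)]
172 [(314, 330)]
184 [(314, 329)]
196 [(314, 328)]
208 [(314, 327), (387, 419)]
220 [(314, 327), (372, 399)]
232 [(315, 326), (369, 378), (380, 384)]
244 [(314, 326)]
256 [(270, 277), (358, 369)]
268 [(220, 238), (265, 277), (316, 325), (354, 373), (400, 419)]
280 [(220, 239), (262, 276), (351, 359), (361, 377), (399, 419)]
292 [(220, 227), (232, 240), (258, 273), (350, 359), (364, 381), (398, 406), (410, 419)]
```

View pics/w4.png

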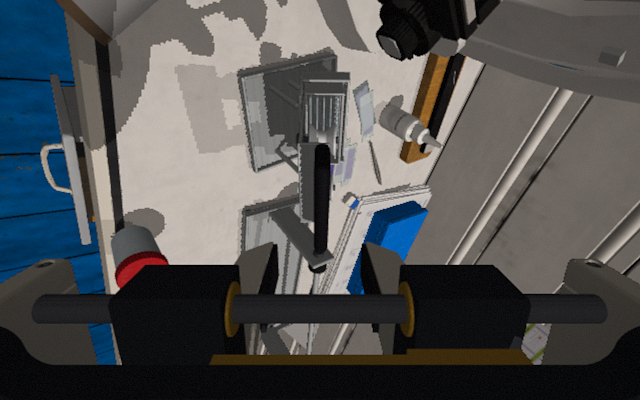

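```bash
python3 -m pendant '[0,0,0.02,0,0,0,0.045,0,0,0.02,0,0,0,0.045,0,0,0.02,0,0,0,0.045,0,0,0.015,0,0,0,0.045,0,0,0.01,0,0,0,0.045,0,0,0.01,0,0,0,0.045,0,0,0.005,0,0,0,0.045,0,0,0,0,0,0,0.045]'; python3 -c "
from kin import *
print(observe()['joints'].round(3)); Tt=grasp(-25,0,0); print((cur()[:3,3]-Tt[:3,3]).round(4)); plan(Tt[:3,:3],Tt[:3,3],2)"
```

```text
clock: 7.05
position: [0.4809, 0.1601, 0.1607]
ee_rot: [1.573, 1.852, 0.298]
force: [0.1, 0.5, 0.0]
width: 0.493
gripper_force: 0.0
[-0.076  0.492 -1.055  2.317  1.406  1.178 -1.931]
[-0.0069  0.001   0.007 ]
2 rows of [0.0006 0.0006 0.0049] [-0.0012  0.0008 -0.0009]
```

Tracking is clean; go the last 9 mm and close.

```bash
python3 -m pendant '[0.0006,0.0006,0.0049,-0.0012,0.0008,-0.0009,0.045,0.0006,0.0006,0.0045,-0.0012,0.0008,-0.0009,0.045,0,0,0,0,0,0,0.045]' 10; python3 -m pendant '[0,0,0,0,0,0,0.02,0,0,0,0,0,0,0.012,0,0,0,0,0,0,0.008,0,0,0,0,0,0,0.004,0,0,0,0,0,0,0.004]' 10
```

```text
clock: 7.42
position: [0.4878, 0.1592, 0.1539]
ee_rot: [1.57, 1.853, 0.3]
force: [-0.4, -1.3, 0.0]
width: 0.49
gripper_force: 0.0
clock: 8.05
position: [0.4876, 0.1592, 0.1541]
ee_rot: [1.57, 1.854, 0.301]
force: [-0.7, -0.9, -0.5]
width: 0.129
gripper_force: 10.0
```

```bash
python3 -c "
from kin import *
np.save('G.npy',cur())"; python3 -m pendant '[0,0,0,0,0,0,0.004,-0.0042,0,-0.0091,0,0,0,0.004,-0.0042,0,-0.0091,0,0,0,0.004,-0.0042,0,-0.0091,0,0,0,0.004,-0.0042,0,-0.0091,0,0,0,0.004,-0.0042,0,-0.0091,0,0,0,0.004,-0.0042,0,-0.0091,0,0,0,0.004,0,0,0,0,0,0,0.004]' 30; python3 - <<'E'
from kin import *
A=cur(); print(observe()['joints'].round(3)); print((A[:3,3]-np.load('G.npy')[:3,3]).round(4))
G=np.load('G.npy'); C=H(np.c_[B[:3,1],B[:3,0],-B[:3,2]],gp-.071*-B[:3,2]) # carrier pose in rest
CG=np.linalg.inv(C)@G; np.save('CG.npy',CG); print(CG.round(4))
Rr=rail_R(6); rail=H(Rr,[.5725,-.117,.128]); np.save('rail.npy',rail)
for c in ((-.13,-.07,.02),(-.06,-.07,.0),(0,-.07,.012)):
    Tt=rail@H(np.eye(3),c)@CG; S=ik(Tt,near=np.array([.14,.46,-.6,1.9,.84,1.1,-.8])); print(c,Tt[:3,3].round(3),[s.round(2) for s in S])
print('carrier now',(A@np.linalg.inv(CG)).round(3)[:3])
E
```

```text
clock: 9.05
position: [0.4547, 0.149, 0.2043]
ee_rot: [1.57, 1.852, 0.302]
force: [-0.1, -0.6, -1.9]
width: 0.131
gripper_force: 30.0
[ 0.006  0.348 -1.133  2.326  1.282  1.125 -1.821]
[-0.0329 -0.0102  0.0502]
[[-1.000e-04  1.000e+00  2.000e-04  0.000e+00]
 [ 9.064e-01  1.000e-04 -4.225e-01 -3.200e-03]
 [-4.225e-01  2.000e-04 -9.064e-01  6.420e-02]
 [ 0.000e+00  0.000e+00  0.000e+00  1.000e+00]]
(-0.13, -0.07, 0.02) [ 0.45  -0.191  0.222] [array([ 0.33,  0.26, -0.55,  2.1 ,  0.83,  1.07, -0.62])]
(-0.06, -0.07, 0.0) [ 0.519 -0.186  0.202] [array([ 0.32,  0.41, -0.58,  1.96,  0.9 ,  1.13, -0.66])]
(0, -0.07, 0.012) [ 0.579 -0.179  0.214] [array([ 0.22,  0.47, -0.48,  1.81,  0.87,  1.18, -0.58])]
carrier now [[ 0.78  -0.3   -0.549  0.489]
 [ 0.245  0.954 -0.173  0.163]
 [ 0.576  0.     0.817  0.152]]
```

```bash
cat > mv.py <<'E'
from kin import *
CG=np.load('CG.npy'); rail=np.load('rail.npy')
def go(C,N,near=None):
    Tt=C@CG; S=ik(Tt,near=observe()['joints'] if near is None else near); print([s.round(2) for s in S]); plan(Tt[:3,:3],Tt[:3,3],N)
E
python3 - <<'E'
from mv import *
go(H(fr(14,20),[.45,.12,.24]),6)
go(H(fr(12,0),[.45,.08,.25]),9)
E
```

```text
[array([ 0.29,  0.17, -1.2 ,  2.05,  0.78,  1.18, -1.1 ])]
6 rows of [-0.0115  0.0027 -0.0132] [ 0.0438 -0.0048 -0.0105]
[array([ 0.19,  0.34, -1.02,  1.79,  0.64,  1.49, -0.79])]
9 rows of [-0.0121  0.0018 -0.0082] [ 0.0661 -0.0033 -0.0195]
```

```bash
python3 - <<'E'
from mv import *
A=cur(); print(A[2,:3]*.02)
C=A@np.linalg.inv(CG); C[2,3]+=.08; C[0,3]+=0.0; S=ik(C@CG,near=observe()['joints']); print(S)
E
```

```text
[-0.00689818  0.01152559 -0.01481809]
[array([ 0.17943918,  0.17321288, -1.20725725,  2.21312752,  1.09192786,
        1.05545251, -1.51953591])]
```

```bash
python3 -m pendant '[-0.0069,0.0115,-0.0148,0,0,0,0.004,-0.0069,0.0115,-0.0148,0,0,0,0.004,-0.0069,0.0115,-0.0148,0,0,0,0.004,-0.0069,0.0115,-0.0148,0,0,0,0.004,0,0,0,0,0,0,0.004]'; python3 - <<'E'
from mv import *
A=cur();print((A@np.linalg.inv(CG))[:3,3].round(3),observe()['joints'].round(2))
go(H(fr(10,0),[.45,.06,.25]),9)
go(rail@H(np.eye(3),[-.13,-.065,.11]),13)
E
```

```text
clock: 9.68
position: [0.4553, 0.1491, 0.2846]
ee_rot: [1.57, 1.85, 0.303]
force: [-0.1, 0.0, -1.6]
width: 0.129
gripper_force: 30.0
[0.49  0.163 0.232] [ 0.18  0.14 -1.19  2.21  1.06  1.03 -1.49]
[array([ 0.12,  0.27, -0.84,  1.81,  0.57,  1.43, -0.71])]
9 rows of [-0.0106 -0.0017  0.0003] [ 0.0678 -0.0045 -0.0162]
[array([ 0.48,  0.18, -0.74,  1.96,  0.74,  1.25, -0.47])]
13 rows of [-0.0231 -0.0052  0.008 ] [ 0.0485 -0.0151 -0.0099]
```

```bash
python3 -m pendant '[-0.0106,-0.0017,0.0003,0.0678,-0.0045,-0.0162,0.004,-0.0106,-0.0017,0.0003,0.0678,-0.0045,-0.0162,0.004,-0.0106,-0.0017,0.0003,0.0678,-0.0045,-0.0162,0.004,-0.0106,-0.0017,0.0003,0.0678,-0.0045,-0.0162,0.004,-0.0106,-0.0017,0.0003,0.0678,-0.0045,-0.0162,0.004,-0.0106,-0.0017,0.0003,0.0678,-0.0045,-0.0162,0.004,-0.0106,-0.0017,0.0003,0.0678,-0.0045,-0.0162,0.004,-0.0106,-0.0017,0.0003,0.0678,-0.0045,-0.0162,0.004,-0.0106,-0.0017,0.0003,0.0678,-0.0045,-0.0162,0.004]'; python3 - <<'E'
from mv import *
A=cur();print((A@np.linalg.inv(CG))[:3].round(3),observe()['joints'].round(2))
go(rail@H(np.eye(3),[-.13,-.065,.09]),10)
E
```

```text
clock: 10.8
position: [0.4504, 0.0562, 0.3117]
ee_rot: [1.787, 2.132, -0.406]
force: [1.0, -0.6, -1.9]
width: 0.129
gripper_force: 30.0
[[ 0.985 -0.173  0.007  0.449]
 [ 0.173  0.985  0.003  0.059]
 [-0.007 -0.002  1.     0.248]] [ 0.32  0.34 -1.12  1.81  0.65  1.51 -0.79]
[array([ 0.65,  0.27, -0.96,  1.97,  0.82,  1.28, -0.56])]
10 rows of [-0.0192 -0.0035  0.0129] [ 0.0027 -0.0137  0.0064]
```

```bash
python3 -m pendant '[-0.0192,-0.0035,0.0129,0.0027,-0.0137,0.0064,0.004,-0.0192,-0.0035,0.0129,0.0027,-0.0137,0.0064,0.004,-0.0192,-0.0035,0.0129,0.0027,-0.0137,0.0064,0.004,-0.0192,-0.0035,0.0129,0.0027,-0.0137,0.0064,0.004,-0.0192,-0.0035,0.0129,0.0027,-0.0137,0.0064,0.004,-0.0192,-0.0035,0.0129,0.0027,-0.0137,0.0064,0.004,-0.0192,-0.0035,0.0129,0.0027,-0.0137,0.0064,0.004,-0.0192,-0.0035,0.0129,0.0027,-0.0137,0.0064,0.004,-0.0192,-0.0035,0.0129,0.0027,-0.0137,0.0064,0.004,-0.0192,-0.0035,0.0129,0.0027,-0.0137,0.0064,0.004]'; python3 -m pendant '[0,0,0,0,0,0,0.004]'; python3 - <<'E'
from mv import *
A=cur();print((np.linalg.inv(rail)@A@np.linalg.inv(CG))[:3].round(3),observe()['joints'].round(2))
a=save('scene','s5.png'); 
C=A@np.linalg.inv(CG)
pts=[(0,0,0),(.006,.047,.082),(-.006,-.047,.082),(-.006,.047,.046),(-.018,.044,-.084),(-.018,-.044,-.084),(.022,.044,-.084),(.022,.044,-.05)]
P=[(C@[*p,1])[:3] for p in pts]
c=a[:,:,::-1][80:240,270:430].copy(); c=cv2.resize(c,None,fx=3.7,fy=3.7,interpolation=cv2.INTER_CUBIC)
for u,v in (proj('scene',P)-[270,80])*3.7: cv2.circle(c,(int(u),int(v)),3,(0,0,255),1)
rl=[(rail@[0,y,0,1])[:3] for y in (-.145,-.1,-.05,0,.05,.1,.128)]
for u,v in (proj('scene',rl)-[270,80])*3.7: cv2.circle(c,(int(u),int(v)),2,(0,255,0),1)
cv2.imwrite('pics/s5c.png',c)
go(rail@H(np.eye(3),[-.075,-.065,.028]),7)
E
```

```text
clock: 12.05
position: [0.4488, -0.1771, 0.2912]
ee_rot: [1.783, 1.979, -0.522]
force: [0.3, 0.2, -2.6]
width: 0.128
gripper_force: 30.0
clock: 12.18
position: [0.4482, -0.1778, 0.2911]
ee_rot: [1.786, 1.977, -0.524]
force: [-0.1, 0.1, -2.2]
width: 0.125
gripper_force: 30.0
[[ 1.     0.002 -0.003 -0.13 ]
 [-0.002  1.    -0.001 -0.066]
 [ 0.003  0.001  1.     0.091]] [ 0.7   0.26 -1.01  1.97  0.82  1.29 -0.55]
[array([ 0.51,  0.43, -0.86,  1.94,  0.95,  1.26, -0.69])]
7 rows of [0.0038 0.0078 0.0082] [ 0.0005 -0.0003 -0.0004]
```

View pics/s5c.png

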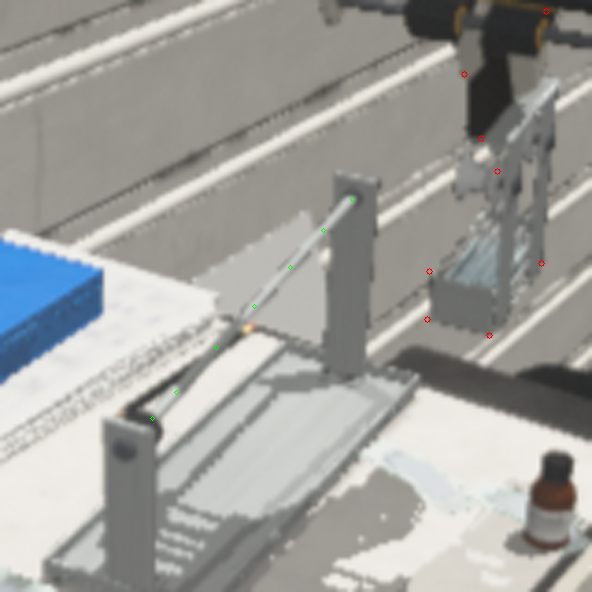

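```bash
python3 -m pendant '[0.0038,0.0078,0.0082,0,0,0,0.004,0.0038,0.0078,0.0082,0,0,0,0.004,0.0038,0.0078,0.0082,0,0,0,0.004,0.0038,0.0078,0.0082,0,0,0,0.004,0.0038,0.0078,0.0082,0,0,0,0.004,0.0038,0.0078,0.0082,0,0,0,0.004,0.0038,0.0078,0.0082,0,0,0,0.004,0,0,0,0,0,0,0.004]'; python3 - <<'E'
from mv import *
A=cur();print((np.linalg.inv(rail)@A@np.linalg.inv(CG))[:3].round(3),observe()['joints'].round(2))
go(rail@H(np.eye(3),[0,-.060,.028]),9)
E
```

```text
clock: 13.22
position: [0.5046, -0.1784, 0.228]
ee_rot: [1.783, 1.981, -0.521]
force: [-0.2, -0.6, -1.0]
width: 0.128
gripper_force: 30.0
[[ 1.    -0.001 -0.003 -0.074]
 [ 0.001  1.    -0.003 -0.064]
 [ 0.003  0.003  1.     0.027]] [ 0.58  0.44 -0.95  1.94  0.96  1.29 -0.7 ]
[array([ 0.4 ,  0.54, -0.8 ,  1.77,  0.97,  1.34, -0.66])]
9 rows of [ 0.0004  0.0082 -0.0002] [ 0.0004 -0.0003 -0.0001]
```

```bash
python3 -m pendant '[0.0004,0.0082,-0.0002,0,0,0,0.004,0.0004,0.0082,-0.0002,0,0,0,0.004,0.0004,0.0082,-0.0002,0,0,0,0.004,0.0004,0.0082,-0.0002,0,0,0,0.004,0.0004,0.0082,-0.0002,0,0,0,0.004,0.0004,0.0082,-0.0002,0,0,0,0.004,0.0004,0.0082,-0.0002,0,0,0,0.004,0.0004,0.0082,-0.0002,0,0,0,0.004,0.0004,0.0082,-0.0002,0,0,0,0.004,0,0,0,0,0,0,0.004]'; python3 - <<'E'
from mv import *
A=cur();print((np.linalg.inv(rail)@A@np.linalg.inv(CG))[:3].round(3),observe()['force'].round(1))
# visual check: bar vs rollers from scene & wrist, numbers only
save('scene','s6.png'); save('top','t6.png')
go(rail@H(np.eye(3),[0,-.060,.010]),5)
E
```

```text
clock: 14.48
position: [0.5779, -0.1664, 0.2286]
ee_rot: [1.783, 1.981, -0.52]
force: [-1.1, -0.2, -2.0]
width: 0.128
gripper_force: 30.0
[[ 1.    -0.001 -0.005  0.001]
 [ 0.001  1.    -0.003 -0.06 ]
 [ 0.005  0.003  1.     0.029]] [-1.1 -0.2 -2. ]
[array([ 0.46,  0.6 , -0.89,  1.78,  1.04,  1.37, -0.72])]
5 rows of [0.0016 0.0001 0.0034] [ 0.0008 -0.0005 -0.0002]
```

```bash
python3 -m pendant '[0.0016,0,0.0034,0.0008,-0.0005,0,0.004,0.0016,0,0.0034,0.0008,-0.0005,0,0.004,0.0016,0,0.0034,0.0008,-0.0005,0,0.004,0.0016,0,0.0034,0.0008,-0.0005,0,0.004,0.0016,0,0.0034,0.0008,-0.0005,0,0.004,0,0,0,0,0,0,0.004]'; python3 -m pendant '[0.0017,0,0.0036,0,0,0,0.004,0,0,0,0,0,0,0.004]';  python3 - <<'E'
from mv import *
A=cur();print((np.linalg.inv(rail)@A@np.linalg.inv(CG))[:3].round(4),observe()['force'].round(1))
E
```

```text
clock: 15.32
position: [0.5776, -0.1692, 0.2098]
ee_rot: [1.783, 1.979, -0.528]
force: [-0.3, -0.1, -2.5]
width: 0.132
gripper_force: 30.0
clock: 15.58
position: [0.5776, -0.1697, 0.2059]
ee_rot: [1.784, 1.979, -0.528]
force: [0.7, -0.2, -2.1]
width: 0.127
gripper_force: 30.0
[[ 1.00e+00  9.00e-04 -4.00e-04 -4.00e-04]
 [-9.00e-04  1.00e+00  2.00e-04 -6.02e-02]
 [ 4.00e-04 -2.00e-04  1.00e+00  5.60e-03]] [ 0.7 -0.2 -2.1]
```

```bash
for i in 1 2; do python3 -m pendant '[0.0006,0,0.0014,0,0,0,0.004,0,0,0,0,0,0,0.004]'; python3 - <<'E'
from mv import *
A=cur();print((np.linalg.inv(rail)@A@np.linalg.inv(CG))[:3,3].round(4),observe()['force'].round(1),observe()['ft_torque'].round(2))
E
done
```

```text
clock: 15.82
position: [0.5778, -0.1699, 0.2046]
ee_rot: [1.784, 1.979, -0.527]
force: [0.2, -0.1, -1.9]
width: 0.128
gripper_force: 30.0
[-0.0003 -0.0602  0.0043] [ 0.2 -0.1 -1.9] [ 0.9  -0.01  0.  ]
clock: 16.08
position: [0.5781, -0.1701, 0.2037]
ee_rot: [1.783, 1.978, -0.527]
force: [-1.5, 0.5, 1.9]
width: 0.132
gripper_force: 30.0
[ 0.     -0.0603  0.0034] [-1.5  0.5  1.9] [ 0.51  0.09 -0.01]
```

```bash
r(){ python3 - <<'E'
from mv import *
A=cur();s=observe();print((np.linalg.inv(rail)@A@np.linalg.inv(CG))[:3,3].round(4),s['force'].round(1),s['ft_torque'].round(2))
E
}
python3 -m pendant '[0.0004,0,0.0009,0,0,0,0.004,0,0,0,0,0,0,0.004]'>/dev/null; r; python3 -m pendant '[0,0.002,0,0,0,0,0.004,0,0,0,0,0,0,0.004]'>/dev/null; r;  python3 -m pendant '[0,-0.004,0,0,0,0,0.004,0,0,0,0,0,0,0.004]'>/dev/null; r; python3 -m pendant '[0,0.002,0,0,0,0,0.004,0,0,0,0,0,0,0.004]'>/dev/null; r
```

```text
[ 0.0002 -0.0604  0.0031] [-2.5  1.3  8.6] [ 0.09  0.52 -0.24]
[ 0.0009 -0.0608  0.003 ] [-7.5  2.  11.5] [-0.27  1.48 -0.79]
[-0.0012 -0.0603  0.0031] [-0.3  1.5  7.2] [0.28 0.01 0.  ]
[-0.0007 -0.0607  0.003 ] [-5.8  1.3 11.8] [-0.13  1.33 -0.6 ]
```

```bash
r(){ python3 - <<'E'
from mv import *
A=cur();s=observe();print((np.linalg.inv(rail)@A@np.linalg.inv(CG))[:3,3].round(4),s['force'].round(1),s['ft_torque'].round(2))
E
}
for i in 1 2 3; do python3 -m pendant '[0,-0.002,0,0,0,0,0.004,0,0,0,0,0,0,0.004]'>/dev/null; r; done
```

```text
[-0.0013 -0.0605  0.0032] [-0.2  2.   7.5] [ 0.12  0.04 -0.07]
[-0.0021 -0.0601  0.0032] [4.  0.8 6.5] [ 0.34 -1.25  0.53]
[-0.0029 -0.0598  0.0033] [7.9 1.2 3.8] [ 0.59 -2.15  1.07]
```

```bash
r(){ python3 - <<'E'
from mv import *
A=cur();s=observe();print((np.linalg.inv(rail)@A@np.linalg.inv(CG))[:3,3].round(4),s['force'].round(1),s['ft_torque'].round(2))
E
}
python3 -m pendant '[-0.0004,0.004,-0.0008,0,0,0,0.004,0,0,0,0,0,0,0.004]' 10 >/dev/null; r; python3 -m pendant '[0,0,0,0,0,0,0.004]'  >/dev/null; r
```

```text
[-0.0019 -0.0604  0.0032] [-0.7  0.4  7.1] [ 0.23 -0.38  0.16]
[-0.0019 -0.0603  0.0032] [1.  0.4 6.4] [ 0.3  -0.43  0.19]
```

```bash
r(){ python3 - <<'E'
from mv import *
A=cur();s=observe();print((np.linalg.inv(rail)@A@np.linalg.inv(CG))[:3,3].round(4),s['force'].round(1),s['ft_torque'].round(2))
E
}
python3 -m pendant '[-0.0004,0.0003,-0.0009,0,0,0,0.004,0,0,0,0,0,0,0.004]' >/dev/null; r; python3 -m pendant '[0,0,0,0,0,0,0.09,0,0,0,0,0,0,0.09,0,0,0,0,0,0,0.09,0,0,0,0,0,0,0.09,0,0,0,0,0,0,0.09,0,0,0,0,0,0,0.09,0,0,0,0,0,0,0.09,0,0,0,0,0,0,0.09,0,0,0,0,0,0,0.09,0,0,0,0,0,0,0.09]'; r; python3 -c "
from h import *
save('scene','s7.png');save('top','t7.png')"
```

```text
[-0.0021 -0.0602  0.0034] [ 2.5 -0.   0.7] [ 0.74 -0.46  0.2 ]
clock: 19.7
position: [0.5762, -0.1702, 0.2041]
ee_rot: [1.783, 1.979, -0.527]
force: [0.5, 0.7, 0.2]
width: 0.981
gripper_force: 0.0
[-0.0019 -0.0602  0.0038] [0.5 0.7 0.2] [ 0.61 -0.04  0.03]
```

```bash
python3 - <<'E'
from mv import *
rp=lambda y:[(rail@[0,y+b,z,1])[:3] for b,z in ((.047,.082),(-.047,.082),(0,.068))]
for n,f in (('top','t7'),('scene','s7')):
    im=cv2.imread(f'pics/{f}.png'); b0=cv2.imread('pics/t6.png' if n=='top' else 'pics/s6.png')
    for y in (-.06,.092): print(n,y,proj(n,rp(y)).round(1).tolist())
    g=im.max(2); u,v=proj(n,rp(.092))[2].astype(int)
    m=(g<50).astype(np.uint8); k,l,s,c=cv2.connectedComponentsWithStats(m)
    print([(s[i].tolist(),c[i].round(1).tolist()) for i in range(1,k) if s[i][4]>25 and abs(c[i][0]-u)<60 and abs(c[i][1]-v)<60])
E
```

```text
top -0.06 [[383.3, 174.6], [430.1, 169.8], [406.2, 173.7]]
top 0.092 [[309.5, 182.2], [354.8, 177.5], [332.7, 181.2]]
[([368, 116, 42, 39, 802], [391.7, 132.3]), ([390, 153, 4, 15, 27], [391.8, 161.0])]
scene -0.06 [[340.4, 129.3], [358.6, 111.2], [349.9, 125.4]]
scene 0.092 [[305.6, 163.8], [328.0, 141.6], [317.6, 158.0]]
[([359, 121, 10, 5, 32], [364.0, 123.0]), ([335, 122, 19, 25, 198], [344.3, 133.9])]
```

```bash
python3 -m pendant '[0,0,0,0,0,0,0.09,0,0,0,0,0,0,0.09,0,0,0,0,0,0,0.09,0,0,0,0,0,0,0.09]' | head -1; python3 - <<'E'
from mv import *
save('scene','s8.png')
for f in ('s6','s7','s8'):
    im=cv2.imread(f'pics/{f}.png'); m=(im.max(2)<50).astype(np.uint8); m[:, :290]=0;m[:,375:]=0;m[:90]=0;m[185:]=0
    k,l,s,c=cv2.connectedComponentsWithStats(m); print(f,[(s[i].tolist(),c[i].round(1).tolist()) for i in range(1,k) if s[i][4]>15])
a,b,d=[cv2.imread(f'pics/{f}.png').astype(int) for f in('s6','s7','s8')]
for x,y in ((a,b),(b,d)): 
    w=np.argwhere(abs(x-y).max(2)>40); print(len(w),w.min(0) if len(w) else'',w.max(0) if len(w) else '')
g=cv2.imread('pics/s8.png',0)[100:180:3,296:372:2]
print('\n'.join(''.join(' .:-=+*#%@'[::-1][min(9,p//26)] for p in r) for r in g))
E
```

```text
clock: 20.3
s6 [([324, 104, 8, 4, 21], [328.0, 105.3]), ([341, 106, 11, 25, 167], [345.2, 118.2])]
s7 [([359, 121, 10, 5, 32], [364.0, 123.0]), ([335, 122, 19, 25, 198], [344.3, 133.9])]
s8 [([359, 121, 10, 5, 32], [363.8, 122.9]), ([334, 126, 15, 22, 164], [341.6, 136.4])]
6102 [  0 202] [371 589]
821 [119 319] [204 358]
-+#############%*++++++++++++++===####
=+#####%%#%%%####++++++++++++++==*####
==+**##%########%%###**+++++++==+#####
====++###%%#***=+++++*###%###**+######
=====+*%%%%#*######*==++====-:*#%%%###
=======++*###+++#########++..-==#%%###
==============+++#%#===::+#*####%%%%%%
=============+*++*%%:..:=-====+#%%%%%*
==========+**+==++#*:-===**====*#%%%%*
=======+**+===-..:=====+#%%+====+==**#
=====+=====:...---====#%%%%=====++**++
==+=====:...:=-=====+%%%%%%=====++-*++
======...:---======#%%%%%%%======:=*++
==-...:-=========+#%%%%%%#=-::=--+++++
....---=========*%%%%%%%#=--:+:=++++++
.-==============*%%%%%%=--=++===++++++
--==============*%%%%#*+++=++-:.++++++
. ..:-==========*%%%#++++++++-:-++++++
*.     ..--==--:+##*+++++=++*-:++++++*
*.......   ...::--++++**++++*-:++++++=
*...  .....     -=+--=*+-:-*+-:=+++++=
*.....     ..  .=====+*+:::++-:=+++++=
:. ......     :-===+++*#-::++-:=+++++=
......     .::-:-+++++**=:-++-:++++++=
....   ..::=:.-.-+*--=**+++++--++++++.
     ..:--::...=+-:-.=*+==+++++++++++:
  ...:--.:..-+=-.:..-+*+-=+++:-+++++++
```

```bash
python3 -m pendant '[-0.0042,0,-0.0091,0,0,0,0.09,-0.0042,0,-0.0091,0,0,0,0.09,-0.0042,0,-0.0091,0,0,0,0.09,-0.0042,0,-0.0091,0,0,0,0.09,-0.0042,0,-0.0091,0,0,0,0.09,-0.0063,0,-0.0136,0,0,0,0.09,-0.0063,0,-0.0136,0,0,0,0.09,-0.0063,0,-0.0136,0,0,0,0.09,-0.0063,0,-0.0136,0,0,0,0.09,0,0,0,0,0,0,0.09]'; cat > chk.py <<'E'
from mv import *
import sys
save('scene',sys.argv[1]); im=cv2.imread('pics/'+sys.argv[1]); m=(im.max(2)<50).astype(np.uint8); m[:, :290]=0;m[:,375:]=0;m[:100]=0;m[200:]=0
k,l,s,c=cv2.connectedComponentsWithStats(m); print(observe()['clock'],[(s[i].tolist(),c[i].round(1).tolist()) for i in range(1,k) if s[i][4]>30])
for y in (-.06,0,.092):
  print(y,proj('scene',[(rail@[x,y+b,z,1])[:3] for x,b,z in ((.006,.047,.082),(-.006,.047,.046),(-.006,-.047,.046),(.006,-.047,.082))]).round(0).tolist())
E
python3 chk.py s9.png; python3 -m pendant '[0,0,0,0,0,0,0.09,0,0,0,0,0,0,0.09,0,0,0,0,0,0,0.09,0,0,0,0,0,0,0.09,0,0,0,0,0,0,0.09,0,0,0,0,0,0,0.09,0,0,0,0,0,0,0.09,0,0,0,0,0,0,0.09]'|head -1; python3 chk.py s10.png
```

```text
clock: 21.6
position: [0.5749, -0.1542, 0.3145]
ee_rot: [1.783, 1.978, -0.525]
force: [0.4, -0.8, 0.8]
width: 0.982
gripper_force: 0.0
21.65 []
-0.06 [[338.0, 129.0], [343.0, 144.0], [361.0, 125.0], [356.0, 111.0]]
0 [[325.0, 141.0], [331.0, 157.0], [350.0, 137.0], [345.0, 122.0]]
0.092 [[303.0, 163.0], [309.0, 179.0], [331.0, 156.0], [326.0, 141.0]]
clock: 22.65
22.7 []
-0.06 [[338.0, 129.0], [343.0, 144.0], [361.0, 125.0], [356.0, 111.0]]
0 [[325.0, 141.0], [331.0, 157.0], [350.0, 137.0], [345.0, 122.0]]
0.092 [[303.0, 163.0], [309.0, 179.0], [331.0, 156.0], [326.0, 141.0]]
```

```bash
sed -i 's/<50/<int(sys.argv[2])/' chk.py; python3 chk.py s11.png 75 | head -1;  python3 - <<'E'
import cv2
for f in ('s9','s11'):
    g=cv2.imread(f'pics/{f}.png',0)[105:190:3,290:372:2]
    print('\n'.join(''.join('@%#*+=-:. '[min(9,p//26)] for p in r) for r in g)); print()
E
```

```text
22.75 [([307, 144, 24, 34, 390], [318.4, 160.3])]
================================+*+===...
=============================++++==-..:==
==========================++====:..:---==
=======================++====-...-=======
====================+*+====...--=========
=================++====-...:=============
==============+**+==-...:=-==============
===========+**+===:..:-==================
========++=====:...--==============+++++=
======+=====:...-==================+***++
===+=====-...:---======##*=========+:-*++
+=====-...:-=========+##%#====-:==-:=++++
===-...:--==========#%%%%#=---::--:++++++
=-...-============+##%%%%#:::::::-=++++++
 .:=-============##%%%%%%=::::-:--:++++++
-....:-========+###%%%%#*+++---=:::++++++
===+..  ..--==######%##*++++:--:::++++++*
=+**......   .#######*++++*+-:::::+++++++
****..........######*+++=+**::::::=+++++=
****..........#####+++++++**::::::=+++++=
***+..........###*++++++++**::::::=+++++=
*=.......... .=+=++++*++++*=::::::=++++++
......... ...:-=::-+***:.+*=+==-:-++++++-
....... ..:-:-=--==+*+...++=+++++=+++++=.
...  .:.::-::=====++*+. .++=:::--+++++++=

[... 686 characters left out ...]
==============---::--:++++++
=-...-============##*====-:::::::-=++++++
 .:=-===========+####==-::::::-:--:++++++
-....:-========####%#:::::::---=:::++++++
===+..  ..--=+#######::::::::--:::++++++*
=+**........*######%#:::::-:-:::::+++++++
****......-#########*++=---=::::::=+++++=
****.....+########*+++++-=-:::::::=+++++=
***+....+########*++++*--:::::::::=+++++=
*=......+######=-=+==**:==--::::::=++++++
........=#####=--:=++**-...-+==-:-++++++-
....... =###+---:=+++**....:+++++=+++++=.
.... .:.+##=----+++++*#. .==:::--+++++++=
.  .::.:--+=-:=++=.-=*+:-=::::---=*++++++
..::.::::-==*++++...-**+-====+===++=+=--:
:.::::..-=--+++++...:*+:::-=:::::::::::--
:::....====+=++**:.-+*+::==:..:::::::::::
```

```bash
for i in 12 13; do python3 -m pendant '[0,0,0,0,0,0,0.09,0,0,0,0,0,0,0.09,0,0,0,0,0,0,0.09,0,0,0,0,0,0,0.09,0,0,0,0,0,0,0.09,0,0,0,0,0,0,0.09,0,0,0,0,0,0,0.09,0,0,0,0,0,0,0.09,0,0,0,0,0,0,0.09,0,0,0,0,0,0,0.09]'|head -1; python3 chk.py s$i.png 75 | head -1; done
python3 - <<'E'
from mv import *
a,b=[cv2.imread(f'pics/s{i}.png').astype(int)[100:230,280:380] for i in (12,13)]; print('diff px',(abs(a-b).max(2)>25).sum())
g=cv2.imread('pics/s13.png',0)[130:230:3,284:350:1]
print('\n'.join(''.join('@%#*+=-:. '[min(9,p//26)] for p in r) for r in g))
C=rail@H(np.eye(3),[0,.092,0])
print(proj('scene',[(C@[*p,1])[:3] for p in ((-.018,.044,-.084),(-.018,-.044,-.084),(.022,.044,-.084),(.022,.044,-.05),(-.018,.044,-.05),(0,.028,.012))]).round(0).tolist())
E
```

```text
clock: 24.0
24.05 [([307, 144, 25, 35, 390], [318.9, 160.5])]
clock: 25.3
25.35 [([307, 144, 25, 35, 391], [318.9, 160.5])]
diff px 0
=====================+++=========-:......:-=----==================
===============+++==========:......::-============================
=========+++===========:......:------=============================
===+++==-=======--......:--=====================================--
++=========-......::-=---==================================---::::
:---==-......:--=========================+#####*======---:::::::::
-....  ...-=---=======================+######%%#=---::::::::::::--
========-::........:---============+#########%%#-::::::::::::---:-
==========++*+......     ....:-=+###############-::::::::::::::---
=====++******+...............-+################--:::::::--:----:::
=++**********+............-+#################*++++++=-----==-:::::
*************+.........-+#################*+++++++++=-----::::::::
**********+=:.........=################**++++++++**+=--:::::::::::
******+::.............=############*=----=+++=++***+:-=+=++==---::
*+=:..................=#####
[... 708 characters left out ...]

=====--..   ..=++++++++++++++=-=-=++***+==++++++++=-::::::::::::::
-......     ..=++++++++++++++=--==++***+====+++++-::::::::::::::::
........    .:=+++++++++++++===--=++***+++=--==-::::::::::::::::--
..---::::.....=++++++++++++++=====+****++++=-:::::::::::::--------
:::.......-==++++++++++++++++++++++****++++++++----:--------------
==========++++++++++++++++++++++++++****++++--------------------=+
======+++++++++++++++++++++++++++++**++++--------------------=+==-
===++++++++++++++++++++++++++++++++++++=------------------=++=-:..
++*++++++++++++++++++++++++++++++++++=-----------------=+++=:.....
[[319.0, 227.0], [337.0, 205.0], [304.0, 222.0], [302.0, 210.0], [318.0, 215.0], [313.0, 187.0]]
```

```bash
python3 -c "
from cell import *
print(sign_off())"
```

```text
the job is handed in; nothing more can be done
None
```

I hung the carrier on the upper half of the rail and let go. It rolled down by itself to about the stop position and came to rest there, confirmed only by image code because my picture views were used up. The job was handed in at about 25 s; the judged result was not shown to me, and I did not re-check the bottles and pot, though the arm never went near them.

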